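Level the circuit board in its rework frame and lock it

ROBOT

A 7-joint arm with a two-finger parallel gripper is mounted at the origin on a cart in front of the work surface, level with it; the furniture and walls round the work are solid. World frame = base frame: x ahead of the robot, y to its left, z up, the work surface at z = 0. Lengths are in m, angles in rad, forces in N, time in s.
With the tool pointing down it reaches from about 0.425 to 0.95 m from the base axis. Payload 4.7 kg.
Tool frame: the origin (TCP) lies midway between the tips of the shut fingers; the grasp point (between the pads) lies 19 mm behind it; z points along the fingers, y is the direction in which the jaws open and shut (so a half turn about z gives the same grasp; the last joint's range is limited). The gripper opens to 87 mm and grips with 3 to 60 N. Pads are 19 mm wide; open, the fingers measure 117 mm over their backs; the gripper's body (75 mm by 190 mm) begins 51 mm behind the grasp point.
Start: joints at [-1.156, 0.469, -0.049, 1.532, 0.024, 1.141, -0.082], TCP at [0.29, 0.61, 0.223] pointing down, gripper open.
Joint ranges: [-2.59, 2.59], [-0.33, 1.99], [-1.39, 1.29], [0.1, 2.45], [-1.04, 4.18], [0.21, 1.99], [-2.66, 2.66]. Speed limits (rad/s): [2.57, 2.57, 3.14, 3.14, 3.14, 3.14, 3.14].

INTERFACE

Orientations are given as a rotation vector (axis times angle).
In Python, from workcell import robot gives the robot as it stands.
- The arm moves only by the shell command python3 -m crank 'ROWS' [FORCE]. ROWS is JSON, a list of rows, each a list of 7 numbers: the turn, a rotation vector about the tool's x, y, z in rad, then the shift along the tool's x, y, z in mm, then the closure, from 0 (fully open) to 1 (shut). In form: [[rx, ry, rz, tx, ty, tz, claw], ...]. A call has 1 to 8 rows; each row shifts and turns the pose as measured when the row begins, along the tool's axes as they then stand; what a row does not reach is not made up. A row lasts 1/10 s, in which the tool goes at most 50 mm and 8.59 degrees, less where a joint would pass 70% of its speed; a pose out of reach is approached as far as the arm can. A call is refused whole if a number of a shift passes 50 or a number of a turn 0.15, either way. A call with a gripper value outside its range is refused whole. The fingers move at their own pace and stop on an object; FORCE is the grip in N (left out, the last holds). Time passes only in rows, so rows that do not move let the fingers close. It gives the time, the measured TCP pose, the force and the opening at its end, in the units of the state.
- robot.get_obs(): the state, without advancing time (a new reading comes with each control period).
- robot.read_camera(name): name is "scene" or "top" or "wrist"; returns (picture, depth): 420x560x3 uint8, red, green, blue; 420x560 float32, m along the optical axis (not along the pixel's ray), 0 where there is no reading.
- robot.camera_model(name): a dict with "vfov" (degrees; the focal length in pixels is half the picture's height over the tangent of half this angle, whatever the lens; pixels are square), "cx", "cy" (the principal point, pixels), "k1" (the pictures are not rectified: a ray, as slopes to the right and down, at radius r is drawn at 1 + k1 r^2 times it, then the intrinsics apply), "rvec" (rotation vector, rad) and "tvec" (3), from world to camera coordinates, as OpenCV has them. Camera axes: x right, y down, z forward; pixel columns grow to the right and rows downward; lengths in m; the calibration is good to about 2 mm. A picture is of the moment at which its call begins: read the wrist's pose just before it. camera_model takes no time and is no camera call; for the wrist camera it gives the pose at the moment of the call.
- robot.close_job(): hands the job in, once; it reports no verdict.
The state is a dict: "time": time; "joints": joint angles; "qvel": joint speeds; "joint_efforts": joint torques, N m; "ee_pos": TCP position; "orientation": TCP orientation; "ft_force": force on the tool from outside, world axes, zero at the start; "ft_torque": the same for the moment, N m; "gripper_width": finger opening in m.
Only numpy, scipy, OpenCV 4.12 (cv2) and the standard library are available. Lean on these libraries where they do the work, as an engineer would, in place of code of your own. Each camera call takes 0.05 s, during which the arm holds its last target.

TASK

Turn the green circuit board in the rework frame about its long axis until it lies level with its components facing up. Then lock it there by turning the red knob clockwise (seen from above) all the way to its stop. Leave the black knob as it is.

Things in the scene. Friction and masses are not known exactly. Their poses are not given: they have to be found in the camera images.
- board: Green circuit board 120 x 172 x 4 mm in a grey frame. Origin: its middle, on the pivot axis, 105 mm above the worktop, 2 mm under its top face. y: long axis, level, its pivot; x: to the far long edge, at first raised 0.5-0.85 rad; z: out of the component side. Friction (0.12 N m) holds it at any angle; no stop at level. The far half (x over 15 mm) is bare: press the raised edge down there.
- lock_knob (a joint): Red knob, in rad: 0 to 0.15 at the start (unlocked), grows clockwise seen from above to 1.3 at the stop (locked). Stays where left; turns with 0.06 N m. On top of one of the two end towers, 118 mm from the board's middle along its long axis; which end varies. The pivot's friction is the same locked or not.
- lock_knob_grip (a point): Grip point of the red knob, on its upright axis, 145 mm above the worktop; turns with the knob. The grip is an upright wing 42 mm long (point x) and 13 mm thick (point y: grip these faces), from 22 mm below this point to 10 mm above; a disc of 18 mm radius lies 20 mm and more below it. At 0 the wing is square to the board's long axis.
- clamp_knob (a joint): Black knob, shaped like the red one, on the tower at the board's other end, in rad, clockwise positive: it starts at 0; leave it there.

How it is judged:
On the way, in this order (a step that is already met when the one before it is completed fails the run):
1. the board is turned level, component side up, while the red knob is still unlocked (angle between board's own z axis and vertical below 0.1745 rad and value of joint lock_knob below 0.4 rad), for 0.2 s.
2. the red knob is turned clockwise to its stop with the board level (angle between board's own z axis and vertical below 0.1745 rad and value of joint lock_knob above 1.05 rad), for 0.2 s.
At the end, for the whole second after the job is handed in: The board lies within 10 degrees of level, component side up; the red knob stands at its clockwise stop (over 1.05 of 1.3 rad); the black knob is within 0.25 rad of where it was (all of step 2 and value of joint clamp_knob below 0.25 rad); the robot touches nothing.
It fails at once if the black knob is turned by more than 0.25 rad (value of joint clamp_knob above 0.25 rad).
It also fails if it takes over 48 s, if anything falls off the work surface, if the arm or the gripper's body presses on something with over 40 N, if the wrist force passes 120 N, or if a joint passes its speed limit or range.

## Working session

There is one attempt and no reset: what is moved stays moved. The work goes in short steps, Python scripts to look and compute and a shell command to move; the robot and the scene stay as the last step left them, time stands still between calls to the robot, and variables do not carry over. Pictures are saved under pics/ and viewed, and the job is handed in when it is done.

```bash
ls; mkdir -p pics; cat > h.py <<'E'
import numpy as np,cv2
from scipy.spatial.transform import Rotation as R
from workcell import robot
def snap(n,f):
    m=robot.camera_model(n); p,d=robot.read_camera(n)
    cv2.imwrite(f'pics/{f}.png',p[:,:,::-1]); np.savez(f'pics/{f}.npz',p=p,d=d,**{k:np.array(v) for k,v in m.items()})
    return p,d,m
def pts(d,m):
    H,W=d.shape; f=H/2/np.tan(np.radians(float(m['vfov']))/2)
    v,u=np.mgrid[:H,:W].astype(float)
    K=np.array([[f,0,float(m['cx'])],[0,f,float(m['cy'])],[0,0,1]])
    xd=(u-K[0,2])/f; yd=(v-K[1,2])/f; x,y=xd.copy(),yd.copy()
    for _ in range(15):
        s=1+float(m['k1'])*(x*x+y*y); x,y=xd/s,yd/s
    P=np.stack([x*d,y*d,d],-1)
    Rm=R.from_rotvec(np.ravel(m['rvec'])).as_matrix()
    return (P-np.ravel(m['tvec']))@Rm
E
python3 - <<'E'
from h import *
for n in('scene','top'):
    p,d,m=snap(n,n+'0'); print(n,m,(d>0).mean())
o=robot.get_obs(); print(o)
E
```

```text
pics
scene {'vfov': 42.62783783387969, 'cx': 286.7957260907739, 'cy': 212.78185498873282, 'k1': -0.12409744024646038, 'rvec': array([ 1.8165205 , -1.11322405,  0.65939668]), 'tvec': array([-0.39243658,  0.34602448,  0.57900766])} 0.996343537414966
top {'vfov': 48.245342333835616, 'cx': 273.95128113715884, 'cy': 208.25159928482455, 'k1': -0.009214146501182236, 'rvec': array([ 2.15777807, -2.12336662,  0.18785636]), 'tvec': array([-0.17527232,  0.56298864,  0.91139713])} 0.9957908163265307
{'time': 0.1, 'joints': array([-1.15590528,  0.46934653, -0.04858082,  1.53352161,  0.02407604,
        1.1409963 , -0.08230658]), 'qvel': array([-0.00070989, -0.00120082, -0.00100567, -0.00266763,  0.00067971,
        0.00168637,  0.00104382]), 'joint_efforts': array([ 1.02423866e-03, -5.09169924e+01, -8.08853586e-02, -2.36830723e+01,
       -6.14262186e-02,  3.44544766e-02,  6.17210867e-05]), 'ee_pos': array([0.28959044, 0.60915578, 0.22163631]), 'orientation': array([-6.91327773e-01, -3.06424295e+00,  2.59890971e-03]), 'ft_force': array([ 0.38155428, -0.11265667,  0.54605416]), 'ft_torque': array([ 0.005963  , -0.01007945,  0.04723972]), 'gripper_width': 0.08705032869982547}
```

View pics/scene0.png

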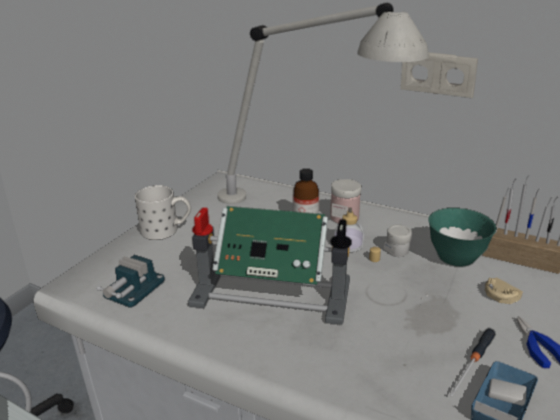

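View pics/top0.png

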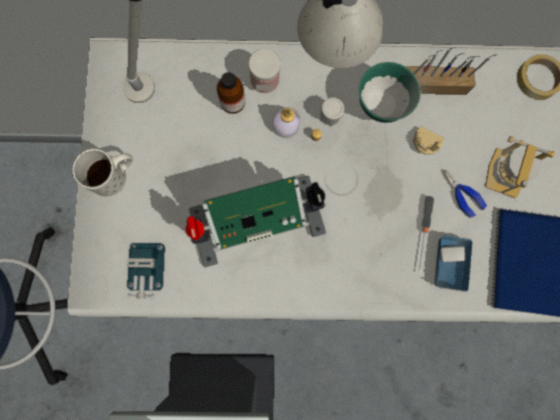

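The red knob is at the board's left end (top view 195,229) and the black one at the right end (316,194). The board's far edge is raised. Next I'll compute positions.

```bash
python3 - <<'E'
from h import *
o=robot.get_obs()
for n in('scene0','top0'):
    z=np.load(f'pics/{n}.npz'); P=pts(z['d'],z); p=z['p']; hsv=cv2.cvtColor(p,cv2.COLOR_RGB2HSV)
    h,s,v=[hsv[...,i].astype(int) for i in range(3)]
    red=((h<6)|(h>174))&(s>180)&(v>90)&(P[...,2]>0.09)&(P[...,2]<.2)
    grn=(h>60)&(h<90)&(s>110)&(z['d']>0)&(P[...,2]>.05)&(P[...,2]<.2)
    for nm,mk in(('red',red),('grn',grn)):
        k,l,st,c=cv2.connectedComponentsWithStats(mk.astype(np.uint8))
        i=1+np.argmax([ (st[j,4] if nm=='grn' or True else 0) for j in range(1,k)])
        Q=P[l==i]; print(n,nm,st[i],Q.mean(0),Q.min(0),Q.max(0))
        if nm=='grn':
            c0=np.median(Q,0); Q=Q[np.linalg.norm(Q-c0,axis=1)<.13]
            u,S,vt=np.linalg.svd(Q-Q.mean(0),full_matrices=False); nn=vt[2]*np.sign(vt[2,2]); 
            r=(Q-Q.mean(0))@vt[2]; Q=Q[abs(r)<.004]; u,S,vt=np.linalg.svd(Q-Q.mean(0),full_matrices=False); nn=vt[2]*np.sign(vt[2,2])
            print('n',nn,'tilt',np.arccos(nn[2]),'long',vt[0],'yaw of tilt',np.degrees(np.arctan2(nn[1],nn[0])))
            rect=cv2.minAreaRect(((Q-Q.mean(0))@vt[:2].T).astype(np.float32)); print(rect, 'ctr',Q.mean(0)+np.array(rect[0])@vt[:2])
        else:
            T=Q[Q[:,2]>Q[:,2].max()-.02]; print(len(T),'top',T.mean(0)); u,S,vt=np.linalg.svd((T-T.mean(0))[:,:2],full_matrices=False); print(S,vt[0])
    # black knob
    blk=(v<45)&(P[...,2]>0.12)&(P[...,2]<.17)&(P[...,0]<1)&(z['d']>0)
    k,l,st,c=cv2.connectedComponentsWithStats(blk.astype(np.uint8))
    for j in range(1,k):
        if st[j,4]>25: print('blk',st[j],P[l==j].mean(0))
E
```

```text
scene0 red [193 209  19  26 311] [ 0.5014364  -0.02537368  0.13726925] [ 0.48779558 -0.03640787  0.11967685] [ 0.52365213 -0.00622784  0.15624274]
158 top [ 0.50147164 -0.02445185  0.14703918]
[0.13510002 0.03617725] [-0.98961278 -0.14375864]
scene0 grn [220 209  41  59 431] [ 0.53329973 -0.0696497   0.11561661] [ 0.48677465 -0.10487841  0.07207482] [ 0.57297209 -0.04566848  0.14684562]
n [-0.68019243 -0.2002857   0.70514105] tilt 0.7881742737695596 long [-0.72847353  0.07756101 -0.68066923] yaw of tilt -163.5926994810965
((0.005886204540729523, -0.012697853147983551), (0.05899576470255852, 0.10560891032218933), 74.59211730957031) ctr [ 0.53009475 -0.08156087  0.10912836]
blk [300 170  12   6  52] [ 0.80158333 -0.07363907  0.12266894]
blk [330 220  21  29 295] [ 0.56580363 -0.24799433  0.13618689]
top0 red [186 216  18  24 284] [ 0.51198567 -0.02050287  0.13922193] [ 0.49032744 -0.03386757  0.10341412] [ 0.53151174 -0.00222758  0.15804991]
148 top [ 0.51148758 -0.01813448  0.15249707]
[0.14386445 0.04803659] [-0.97474131 -0.22333693]
top0 grn [ 208  180   93   66 3379] [ 0.55004911 -0.12903243  0.11284319] [ 0.48730514 -0.21813326  0.06289116] [ 0.60258671 -0.04409811  0.15207334]
n [-0.6792964  -0.20131621  0.70571112] tilt 0.7873699854656554 long [-0.2891299   0.95727559 -0.0052285 ] yaw of tilt -163.49228919476158
((-0.0003841593861579895, 0.007314842194318771), (0.11914205551147461, 0.16194093227386475), 89.6410140991211) ctr [ 0.54525548 -0.13091901  0.10768655]
blk [221  73  14  14 129] [ 0.80820708 -0.07066592  0.12252398]
blk [306 183  18  24 269] [ 0.57668319 -0.23975346  0.13965332]
```

```bash
cat >> h.py <<'E'
def go(target,yaw_y=None):
    """remaining world error in tool axes; yaw_y deg: heading of the tool y axis"""
    o=robot.get_obs(); Rm=R.from_rotvec(o['orientation']).as_matrix()
    print('t',o['time'],'pos',o['ee_pos'].round(4),'F',o['ft_force'].round(1),'w',round(o['gripper_width'],4),'q',o['joints'].round(2))
    print('tool dmm',(Rm.T@(np.array(target)-o['ee_pos'])*1000).round(1))
    if yaw_y is not None:
        a=np.radians(yaw_y); y=np.array([np.cos(a),np.sin(a),0]); zt=np.array([0,0,-1.]); D=np.stack([np.cross(y,zt),y,zt],1)
        rv=R.from_matrix(Rm.T@D).as_rotvec(); print('turn',rv.round(3))
        print('dmm after turn',(D.T@(np.array(target)-o['ee_pos'])*1000).round(1))
E
python3 -c "
from h import *
go([.5814,-.1202,.2],106.5)"
```

```text
t 0.1 pos [0.2896 0.6092 0.2216] F [ 0.4 -0.1  0.5] w 0.0871 q [-1.16  0.47 -0.05  1.53  0.02  1.14 -0.08]
tool dmm [-576.7 -533.4   22.6]
turn [-0.002 -0.001 -0.732]
dmm after turn [ -72.6 -782.2   21.6]
```

```bash
python3 -m crank '[[0,0,-0.147,0,0,0,1],[0,0,-0.147,0,0,0,1],[0,0,-0.147,0,0,0,1],[0,0,-0.147,0,0,0,1],[0,0,-0.14,0,0,0,1],[0,0,0,0,0,0,1]]' 30; python3 -c "
from h import *
go([.5814,-.1202,.2],106.5)"
```

```text
time: 0.7
ee_pos: [0.2887, 0.6071, 0.2176]
orientation: [0.477, -3.101, 0.012]
ft_force: [0.2, -0.6, -0.5]
gripper_width: 0.0469
t 0.7 pos [0.2887 0.6071 0.2176] F [ 0.2 -0.6 -0.5] w 0.0469 q [-1.05  0.48 -0.21  1.53  0.11  1.15  0.6 ]
tool dmm [ -60.5 -781.5   22.9]
turn [-0.007 -0.006  0.018]
dmm after turn [ -74.1 -780.5   17.6]
```

```bash
python3 -m crank '[[0,0,0,-4,-40,0,1],[0,0,0,-4,-45,0,1],[0,0,0,-4,-45,0,1],[0,0,0,-4,-45,0,1],[0,0,0,-4,-45,0,1],[0,0,0,-4,-45,0,1],[0,0,0,-4,-45,0,1],[0,0,0,-4,-40,0,1]]'; python3 -c "
from h import *
go([.5814,-.1202,.2],106.5)"
```

```text
time: 1.5
ee_pos: [0.4208, 0.2755, 0.2157]
orientation: [0.452, -3.099, 0.008]
ft_force: [1.1, -0.0, 0.1]
gripper_width: 0.0006
t 1.5 pos [0.4208 0.2755 0.2157] F [ 1.1 -0.   0.1] w 0.0006 q [-0.57  0.21 -0.11  1.93  0.03  1.02  1.17]
tool dmm [ -41.  -425.    16.9]
turn [-0.004 -0.01   0.002]
dmm after turn [ -41.6 -425.    15.7]
```

```bash
python3 -m crank '[[0,0,0,-5,-45,0,1],[0,0,0,-5,-45,0,1],[0,0,0,-5,-45,0,1],[0,0,0,-5,-45,0,1],[0,0,0,-5,-45,0,1],[0,0,0,-5,-45,0,1],[0,0,0,-5,-45,0,1],[0,0,0,-5,-45,0,1]]'; python3 -c "
from h import *
go([.5814,-.1202,.18],106.5)"
```

```text
time: 2.3
ee_pos: [0.5606, -0.0737, 0.2172]
orientation: [0.411, -3.108, 0.005]
ft_force: [1.4, 0.2, -0.4]
gripper_width: 0.0004
t 2.3 pos [ 0.5606 -0.0737  0.2172] F [ 1.4  0.2 -0.4] w 0.0004 q [-0.06  0.3   0.14  1.81 -0.04  1.05  1.93]
tool dmm [ -8.3 -50.3  37.3]
turn [-0.002 -0.007 -0.025]
dmm after turn [ -6.7 -50.5  37.2]
```

```bash
python3 -m crank '[[0,-0.007,-0.025,-7,-30,0,1],[0,0,0,0,-20,10,1],[0,0,0,0,0,15,1],[0,0,0,0,0,10,1],[0,0,0,0,0,0,1]]'; python3 - <<'E'
from h import *
go([.5814,-.1202,.106],106.5)
snap('scene','s1')
E
```

```text
time: 2.8
ee_pos: [0.5819, -0.1327, 0.1808]
orientation: [-0.406, 3.114, -0.01]
ft_force: [-0.2, 0.5, 0.8]
gripper_width: 0.0003
t 2.8 pos [ 0.5819 -0.1327  0.1808] F [-0.2  0.5  0.8] w 0.0003 q [ 0.03  0.38  0.16  1.78 -0.06  0.98  2.04]
tool dmm [-2.7 12.7 74.7]
turn [-0.007 -0.    -0.028]
dmm after turn [-3.  12.1 74.8]
```

View pics/s1.png

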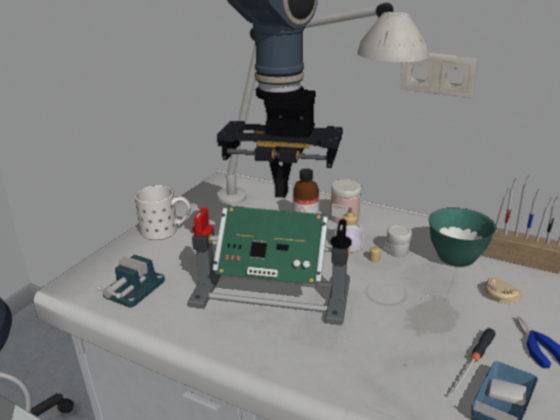

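The shut fingers (tip near 282,192) are above and behind the board's top edge. I'll press down slowly.

```bash
python3 -m crank '[[0,0,-0.028,-3,6,12,1],[0,0,0,0,6,12,1],[0,0,0,0,0,10,1],[0,0,0,0,0,8,1],[0,0,0,0,0,6,1],[0,0,0,0,0,6,1]]'; python3 - <<'E'
from h import *
go([.5814,-.1202,.106],106.5)
E
```

```text
time: 3.45
ee_pos: [0.5942, -0.1136, 0.1311]
orientation: [-0.461, 3.078, -0.015]
ft_force: [3.1, 0.2, 3.8]
gripper_width: 0.0004
t 3.45 pos [ 0.5942 -0.1136  0.1311] F [3.1 0.2 3.8] w 0.0004 q [ 0.02  0.43  0.13  1.83 -0.07  0.85  2.05]
tool dmm [14.9 -2.2 24.7]
turn [-0.014  0.028  0.009]
dmm after turn [14.2 -2.7 25.1]
```

```bash
python3 - <<'E'
from h import *
p,d,m=snap('scene','s2')
p2,d2,m2=snap('top','t2')
cv2.imwrite('pics/c2.png',np.hstack([cv2.resize(p[150:330,160:380],None,fx=1.8,fy=1.8,interpolation=2),cv2.resize(p2[130:310,150:370],None,fx=1.8,fy=1.8,interpolation=2)])[:,:,::-1])
E
```

```text
(no output)
```

View pics/c2.png

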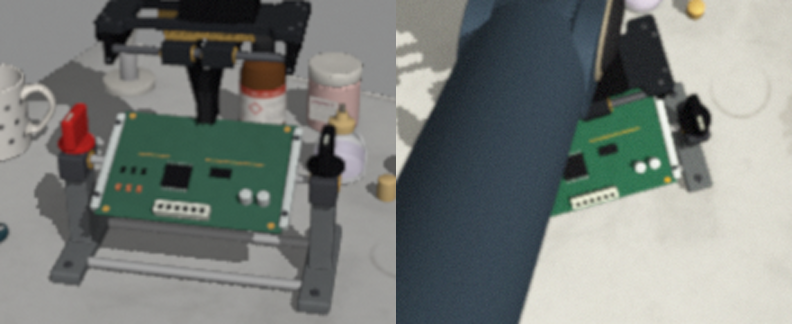

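The finger has drifted about 14 mm outward and sits on the edge. I'll lift, move inward and press again.

```bash
python3 -m crank '[[0,0.014,0,2,0,-15,1],[0,0.014,0,8,-1,-10,1],[0,0,0,8,-1,0,1],[0,0,0,0,0,0,1]]'; python3 - <<'E'
from h import *
go([.5775,-.1215,.106],106.5)
z=snap('scene','s3')
P=pts(z[1],z[2]); hsv=cv2.cvtColor(z[0],cv2.COLOR_RGB2HSV); h,s,v=[hsv[...,i].astype(int) for i in range(3)]
g=(h>60)&(h<90)&(s>110)&(P[...,2]>.05)&(P[...,2]<.2)&(P[...,0]<.65)&(abs(P[...,1]+.13)<.1)
Q=P[g]
for _ in range(4):
    c=Q.mean(0); n=np.linalg.svd(Q-c,full_matrices=False)[2][2]; n*=np.sign(n[2]); Q=Q[abs((Q-c)@n)<.005]
print(n,'tilt',np.arccos(n[2]),len(Q), 'top z',np.percentile(Q[:,2],99))
E
```

```text
time: 3.95
ee_pos: [0.5678, -0.1216, 0.1509]
orientation: [0.46, -3.088, 0.016]
ft_force: [-0.8, -0.2, -0.2]
gripper_width: 0.0003
t 3.95 pos [ 0.5678 -0.1216  0.1509] F [-0.8 -0.2 -0.2] w 0.0003 q [ 0.02  0.39  0.15  1.84 -0.05  0.93  2.05]
tool dmm [-10.2  -2.4  44.8]
turn [-0.008 -0.02   0.008]
dmm after turn [-9.3 -2.7 44.9]
[-0.36353174 -0.11074409  0.9249759 ] tilt 0.38982414953941036 244 top z 0.12887567121477192
```

Tilt is now 0.39 rad. I'll continue pressing at about 38 mm from the axis.

```bash
python3 -m crank '[[0,-0.02,0,-9,-2,6,1],[0,0,0,0,0,8,1],[0,0,0,0,0,6,1],[0,0,0,0,0,5,1]]'; python3 - <<'E'
from h import *
go([.5775,-.1215,.106],106.5)
E
```

```text
time: 4.4
ee_pos: [0.578, -0.1203, 0.1226]
orientation: [-0.463, 3.105, -0.01]
ft_force: [0.2, 0.6, 3.5]
gripper_width: 0.0003
t 4.4 pos [ 0.578  -0.1203  0.1226] F [0.2 0.6 3.5] w 0.0003 q [ 0.03  0.43  0.14  1.85 -0.07  0.86  2.06]
tool dmm [ 0.9 -0.9 16.6]
turn [-0.007  0.001  0.008]
dmm after turn [ 0.9 -1.  16.6]
```

```bash
python3 -m crank '[[0,0,0,1,0,5,1],[0,0,0,1,0,5,1],[0,0,0,0,0,4,1],[0,0,0,0,0,3,1]]'; python3 - <<'E'
from h import *
go([.5775,-.1215,.106],106.5)
E
```

```text
time: 4.8
ee_pos: [0.579, -0.1203, 0.1054]
orientation: [-0.464, 3.099, -0.011]
ft_force: [0.4, 0.1, 5.9]
gripper_width: 0.0004
t 4.8 pos [ 0.579  -0.1203  0.1054] F [0.4 0.1 5.9] w 0.0004 q [ 0.03  0.45  0.13  1.87 -0.07  0.82  2.07]
tool dmm [ 1.8 -0.8 -0.6]
turn [-0.008  0.007  0.009]
dmm after turn [ 1.8 -0.8 -0.6]
```

```bash
python3 -m crank '[[0,0,0,0,0,-20,1],[0,0,0,0,0,-40,1],[0,0,0,0,0,-30,0.5],[0,0,0,0,0,0,0.5]]'; python3 - <<'E'
from h import *
z=snap('scene','s4')
P=pts(z[1],z[2]); hsv=cv2.cvtColor(z[0],cv2.COLOR_RGB2HSV); h,s,v=[hsv[...,i].astype(int) for i in range(3)]
g=(h>60)&(h<90)&(s>110)&(P[...,2]>.05)&(P[...,2]<.2)&(P[...,0]<.65)&(abs(P[...,1]+.13)<.1)
Q=P[g]
for _ in range(4):
    c=Q.mean(0); n=np.linalg.svd(Q-c,full_matrices=False)[2][2]; n*=np.sign(n[2]); Q=Q[abs((Q-c)@n)<.005]
print(n,'tilt',np.arccos(n[2]),len(Q), 'top z',np.percentile(Q[:,2],99))
go([.511,-.018,.19],103)
snap('wrist','w4')
E
```

```text
time: 5.2
ee_pos: [0.5732, -0.1203, 0.1931]
orientation: [0.463, -3.1, 0.007]
ft_force: [0.0, 0.5, -0.0]
gripper_width: 0.0098
[0.07320679 0.02209793 0.99707194] tilt 0.07654401302056284 349 top z 0.11256756616562869
t 5.25 pos [ 0.5719 -0.12    0.1911] F [-0.7  0.2 -0.1] w 0.0131 q [ 0.02  0.35  0.15  1.79 -0.05  1.01  2.05]
tool dmm [ 28.4 115.4   1.1]
turn [-0.002 -0.011  0.07 ]
dmm after turn [ 36.4 113.1   1.1]
```

View pics/s4.png

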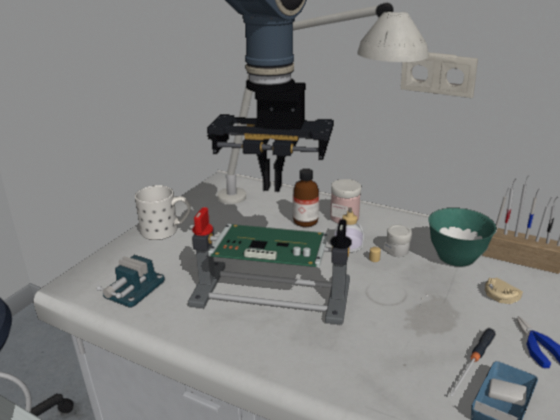

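View pics/w4.png

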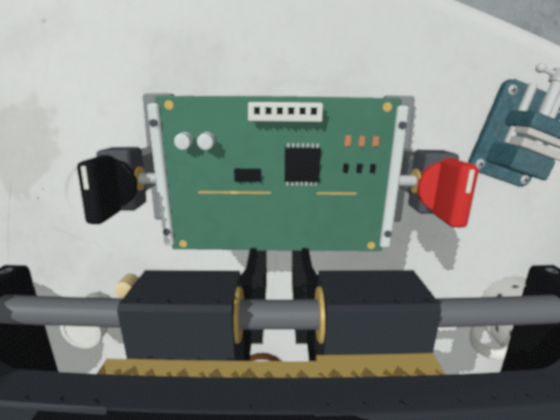

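The board is level to within about 0.08 rad, and both knobs are visible in the wrist view (red around 450,190). I'll refine the measurements with the wrist depth.

```bash
python3 - <<'E'
from h import *
z=np.load('pics/w4.npz'); P=pts(z['d'],z); hsv=cv2.cvtColor(z['p'],cv2.COLOR_RGB2HSV); h,s,v=[hsv[...,i].astype(int) for i in range(3)]
g=(h>60)&(h<90)&(s>110)&(P[...,2]>.08)&(P[...,2]<.14)
g=cv2.erode(g.astype(np.uint8),np.ones((5,5)))>0
Q=P[g]
for _ in range(4):
    c=Q.mean(0); vt=np.linalg.svd(Q-c,full_matrices=False)[2]; n=vt[2]*np.sign(vt[2][2]); Q=Q[abs((Q-c)@n)<.004]
print(n,'tilt',np.arccos(n[2]),len(Q),'long',np.degrees(np.arctan2(*vt[0][1::-1])),c)
red=((h<6)|(h>174))&(s>180)&(v>90)&(z['d']>0)
Q=P[red&(P[...,2]>.149)&(P[...,2]<.162)]
print(len(Q),Q.min(0),Q.max(0)); r=cv2.minAreaRect((Q[:,:2]*1000).astype(np.float32)); print(r, cv2.boxPoints(r))
E
```

```text
<stdin>:7: RuntimeWarning: Mean of empty slice.
  ret = um.true_divide(
Traceback (most recent call last):
IndexError: index 2 is out of bounds for axis 0 with size 0
```

```bash
python3 - <<'E'
from h import *
z=np.load('pics/w4.npz'); print({k:z[k] for k in ('vfov','cx','cy','k1','rvec','tvec')})
d=z['d']; print((d>0).mean(),d[120,230],d[230,220],d[190,460],d[50,300],d[300,300]); print(hsv:=cv2.cvtColor(z['p'],cv2.COLOR_RGB2HSV)[120,230])
P=pts(d,z); print(P[120,230],P[230,220],P[190,460])
E
```

```text
{'vfov': array(63.69905862), 'cx': array(278.79598219), 'cy': array(208.79817281), 'k1': array(-0.06991182), 'rvec': array([-1.74909884, -2.3645172 , -0.35259064]), 'tvec': array([ 0.28216887, -0.51374499,  0.21149374])}
0.9961692176870748 0.23536064 0.26767078 0.2044836 0.32362106 0.090738565
[ 77  97 124]
[ 0.51180905 -0.17406227  0.11082009] [ 0.59680329 -0.1611608   0.10320386] [ 0.50663389 -0.02265727  0.15476691]
```

```bash
cat > an.py <<'E'
from h import *
def an(f):
    z=np.load(f'pics/{f}.npz'); P=pts(z['d'],z); hsv=cv2.cvtColor(z['p'],cv2.COLOR_RGB2HSV); h,s,v=[hsv[...,i].astype(int) for i in range(3)]
    g=(h>60)&(h<90)&(s>70)&(P[...,2]>.08)&(P[...,2]<.14)&(P[...,0]<.66)
    g=cv2.erode(g.astype(np.uint8),np.ones((5,5)))>0
    Q=P[g]
    for _ in range(4):
        c=Q.mean(0); vt=np.linalg.svd(Q-c,full_matrices=False)[2]; n=vt[2]*np.sign(vt[2][2]); Q=Q[abs((Q-c)@n)<.004]
    print(n,'tilt',np.arccos(n[2]),len(Q),'long',np.degrees(np.arctan2(*vt[0][1::-1])),c)
    r=cv2.minAreaRect((Q[:,:2]*1000).astype(np.float32));print('board',r)
    red=((h<6)|(h>174))&(s>150)&(v>70)&(z['d']>0)
    for lo in (.145,.150):
        Q=P[red&(P[...,2]>lo)&(P[...,2]<.162)]
        print(len(Q)); r=cv2.minAreaRect((Q[:,:2]*1000).astype(np.float32)); print(r, cv2.boxPoints(r).tolist())
    k=(v<60)&(P[...,2]>.15)&(P[...,2]<.162)&(P[...,1]<-.2)&(P[...,0]<.65)
    if k.sum()>10: print('blk',cv2.minAreaRect((P[k][:,:2]*1000).astype(np.float32)))
E
python3 -c "
from an import *
an('w4')"
```

```text
[0.07485494 0.02309036 0.99692707] tilt 0.07841568374247315 21546 long -74.77505578696527 [ 0.54465371 -0.13094481  0.10676935]
board ((543.5068969726562, -129.9071502685547), (114.56283569335938, 166.28890991210938), 16.51645278930664)
1259
((509.5867004394531, -18.523530960083008), (40.05743408203125, 11.805091857910156), 13.407154083251953) [[488.7351989746094, -17.425891876220703], [491.4724426269531, -28.909259796142578], [530.438232421875, -19.621170043945312], [527.700927734375, -8.137802124023438]]
993
((509.58404541015625, -18.512405395507812), (40.05743408203125, 11.782225608825684), 13.407154083251953) [[488.7351989746094, -17.425888061523438], [491.4671325683594, -28.887012481689453], [530.432861328125, -19.598922729492188], [527.700927734375, -8.137798309326172]]
blk ((575.6410522460938, -241.91647338867188), (39.611515045166016, 11.47365665435791), 16.4252986907959)
```

```bash
python3 -m crank '[[0,0,0.07,8,35,0,0.5],[0,-0.01,0,14,40,0,0.5],[0,0,0,14,38,0,0.5],[0,0,0,0,0,0,0.5]]'; python3 - <<'E'
from h import *
go([.51,-.0185,.175],103.4)
E
```

```text
time: 5.7
ee_pos: [0.5009, -0.0174, 0.1815]
orientation: [0.342, -3.104, 0.003]
ft_force: [-0.1, -0.2, -0.4]
gripper_width: 0.0416
t 5.7 pos [ 0.5009 -0.0174  0.1815] F [-0.1 -0.2 -0.4] w 0.0416 q [-0.15  0.24  0.12  1.98 -0.03  0.94  1.77]
tool dmm [-8.8 -3.1  6.3]
turn [ 0.    -0.019 -0.014]
dmm after turn [-8.6 -3.2  6.5]
```

```bash
python3 -m crank '[[0,-0.019,-0.014,-8.5,-3,8,0.5],[0,0,0,0,0,0,0.5]]'; python3 - <<'E'
from h import *
go([.51,-.0185,.131],103.4)
E
```

```text
time: 5.9
ee_pos: [0.5069, -0.018, 0.1701]
orientation: [0.371, -3.114, -0.0]
ft_force: [-0.7, 0.1, -0.5]
gripper_width: 0.0434
t 5.9 pos [ 0.5069 -0.018   0.1701] F [-0.7  0.1 -0.5] w 0.0434 q [-0.14  0.25  0.11  1.99 -0.04  0.91  1.8 ]
tool dmm [-3.1 -1.2 39.1]
turn [ 0.001 -0.006  0.003]
dmm after turn [-2.9 -1.2 39.1]
```

```bash
python3 -m crank '[[0,-0.006,0,-4,-1,14,0.5],[0,0,0,-1,0,14,0.5],[0,0,0,0,0,8,0.5],[0,0,0,0,0,0,0.5]]'; python3 - <<'E'
from h import *
go([.51,-.0185,.131],103.4)
E
```

```text
time: 6.3
ee_pos: [0.51, -0.021, 0.1299]
orientation: [0.363, -3.113, 0.001]
ft_force: [-0.2, 0.9, 0.8]
gripper_width: 0.0434
t 6.3 pos [ 0.51   -0.021   0.1299] F [-0.2  0.9  0.8] w 0.0434 q [-0.13  0.31  0.11  2.02 -0.05  0.82  1.81]
tool dmm [-0.6  2.4 -1.1]
turn [ 0.    -0.008 -0.002]
dmm after turn [-0.6  2.4 -1.1]
```

```bash
python3 -m crank '[[0,0,0,0,2.5,-2,0.5],[0,0,0,0,0,0,1],[0,0,0,0,0,0,1],[0,0,0,0,0,0,1],[0,0,0,0,0,0,1],[0,0,0,0,0,0,1]]' 25; python3 - <<'E'
from h import *
go([.51,-.0185,.131],103.4)
E
```

```text
time: 6.9
ee_pos: [0.5098, -0.0171, 0.1336]
orientation: [0.362, -3.114, -0.003]
ft_force: [-1.0, 0.9, -1.2]
gripper_width: 0.0126
t 6.9 pos [ 0.5098 -0.0171  0.1336] F [-1.   0.9 -1.2] w 0.0126 q [-0.14  0.31  0.11  2.02 -0.05  0.83  1.8 ]
tool dmm [ 0.1 -1.4  2.6]
turn [ 0.003 -0.006 -0.002]
dmm after turn [ 0.2 -1.4  2.6]
```

Gripped (12.6 mm). Positive rz is clockwise from above, so I'll turn that way.

```bash
python3 -m crank '[[0,0,0.1,0,0,0,1],[0,0,0.1,0,0,0,1],[0,0,0.1,0,0,0,1],[0,0,0.1,0,0,0,1],[0,0,0.1,0,0,0,1]]'; python3 - <<'E'
from h import *
go([.51,-.0185,.132],103.4-71)
print(robot.get_obs()['ft_torque'])
E
```

```text
time: 7.4
ee_pos: [0.5098, -0.0165, 0.1336]
orientation: [-0.445, -3.104, 0.0]
ft_force: [1.0, -0.2, -2.2]
gripper_width: 0.0126
t 7.4 pos [ 0.5098 -0.0165  0.1336] F [ 1.  -0.2 -2.2] w 0.0126 q [-0.23  0.31  0.22  2.02 -0.09  0.83  1.33]
tool dmm [-0.7 -1.9  1.6]
turn [-0.003 -0.005  0.721]
dmm after turn [-1.8 -1.   1.6]
[-0.01523373 -0.10188155  0.10495776]
```

```bash
python3 -m crank '[[0,0,0.1,0,-1,1,1],[0,0,0.1,0,0,0,1],[0,0,0.1,0,0,0,1],[0,0,0.1,0,0,0,1],[0,0,0.1,0,0,0,1],[0,0,0.1,0,0,0,1]]'; python3 - <<'E'
from h import *
go([.51,-.0185,.132],103.4-71)
print(robot.get_obs()['ft_torque'])
E
```

```text
time: 8.0
ee_pos: [0.5102, -0.0159, 0.1336]
orientation: [-1.374, -2.821, -0.0]
ft_force: [0.6, -0.7, -1.3]
gripper_width: 0.0127
t 8.0 pos [ 0.5102 -0.0159  0.1336] F [ 0.6 -0.7 -1.3] w 0.0127 q [-0.33  0.32  0.35  2.03 -0.15  0.83  0.76]
tool dmm [-1.9 -1.7  1.6]
turn [-0.002 -0.004  0.099]
dmm after turn [-2.1 -1.6  1.6]
[-0.0730991  -0.10119058  0.05900152]
```

```bash
python3 -m crank '[[0,0,0.08,0,0,0,1],[0,0,0.06,0,0,0,1],[0,0,0.05,0,0,0,1],[0,0,0.03,0,0,0,1]]'; python3 - <<'E'
from h import *
go([.51,-.0185,.132],103.4-71)
print(robot.get_obs()['ft_torque'])
E
```

```text
time: 8.4
ee_pos: [0.5102, -0.0157, 0.1336]
orientation: [-1.68, -2.651, 0.003]
ft_force: [1.1, -0.2, -0.8]
gripper_width: 0.0139
t 8.4 pos [ 0.5102 -0.0157  0.1336] F [ 1.1 -0.2 -0.8] w 0.0139 q [-0.38  0.32  0.4   2.03 -0.16  0.83  0.56]
tool dmm [-2.5 -1.4  1.6]
turn [-0.003 -0.002 -0.124]
dmm after turn [-2.3 -1.7  1.6]
[-0.22303469  0.0782126   0.70395704]
```

Stop reached: the torque jumped to 0.7 N m. I'll back off, release and lift.

```bash
python3 -m crank '[[0,0,-0.05,0,0,0,0.5],[0,0,0,0,0,0,0.5],[0,0,0,0,0,0,0.5],[0,0,0,0,0,0,0.5],[0,0,0,0,0,0,0.5],[0,0,0,0,0,-15,0.5],[0,0,0,0,0,-35,0.5],[0,0,0,0,0,-35,0.5]]'; python3 - <<'E'
from h import *
go([.51,-.0185,.132])
E
```

```text
time: 9.2
ee_pos: [0.507, -0.0158, 0.2166]
orientation: [-1.616, -2.68, 0.014]
ft_force: [1.1, 0.6, -0.2]
gripper_width: 0.0436
t 9.2 pos [ 0.507  -0.0158  0.2166] F [ 1.1  0.6 -0.2] w 0.0436 q [-0.4   0.21  0.41  1.94 -0.1   1.02  0.54]
tool dmm [-4.3  2.6 84.5]
```

```bash
python3 -m crank '[[0,0,-0.14,-30,0,-20,0.5],[0,0,-0.14,-30,-10,0,0.5],[0,0,-0.14,-25,-15,0,0.5],[0,0,-0.14,-10,-20,0,0.5],[0,0,0,0,0,0,0.5]]'; python3 - <<'E'
from an import *
go([.51,-.0185,.132])
snap('scene','s5'); snap('wrist','w5')
an('w5')
E
```

```text
time: 9.7
ee_pos: [0.5381, -0.1253, 0.2434]
orientation: [-0.778, -3.042, 0.001]
ft_force: [0.5, 0.0, 0.0]
gripper_width: 0.0434
t 9.7 pos [ 0.5381 -0.1253  0.2434] F [0.5 0.  0. ] w 0.0434 q [-0.16  0.26  0.38  1.82 -0.11  1.09  1.33]
tool dmm [ 75.8  80.3 111.4]
[0.07438285 0.02268903 0.99697161] tilt 0.07784491799979525 12254 long -75.80439665164837 [ 0.54439217 -0.12240878  0.10661938]
board ((543.1077270507812, -130.30418395996094), (112.29978942871094, 159.43714904785156), 16.16388511657715)
892
((510.324462890625, -17.69135093688965), (13.510692596435547, 40.19723129272461), 31.617813110351562) [[494.0351257324219, -4.117588520050049], [515.1085815429688, -38.348106384277344], [526.61376953125, -31.265113830566406], [505.54034423828125, 2.965404510498047]]
801
((510.324462890625, -17.69135093688965), (13.510692596435547, 40.19723129272461), 31.617813110351562) [[494.0351257324219, -4.117588520050049], [515.1085815429688, -38.348106384277344], [526.61376953125, -31.265113830566406], [505.54034423828125, 2.965404510498047]]
```

View pics/s5.png

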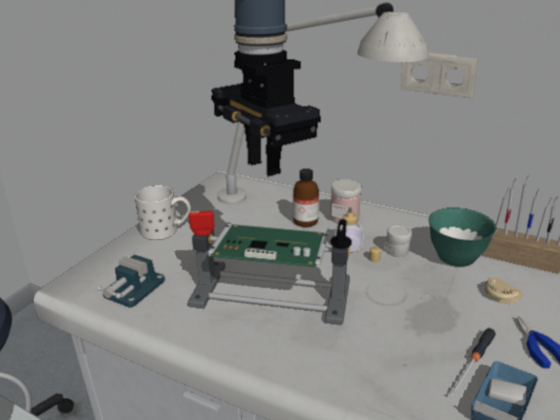

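View pics/w5.png

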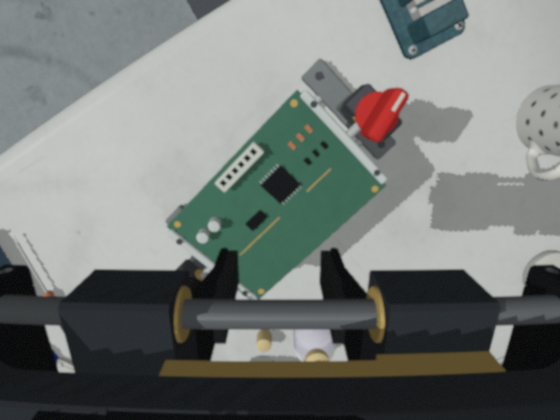

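The red wing now points at -58.4°, which is 1.30 rad clockwise from zero, so it is at the stop. Board tilt is 0.078 rad and the arm is clear.

```bash
python3 -c "
from workcell import robot
print(robot.close_job())"
```

```text
the job is handed in; nothing more can be done
None
```

The board is level with its components up, the red knob is turned clockwise to its stop, and I have handed the job in at about 9.8 s of the 48 s allowed.

I pressed the raised far edge down with the shut fingers. On the first press the fingers slid about 14 mm outward, so I lifted and pressed again. I then gripped the red knob's wing, turned it clockwise until it hit the stop, released it and lifted clear.

My last checks from the wrist camera and force readings:

- **Board:** it tilts 0.078 rad past level, so not perfectly flat but inside the 0.1745 rad limit.
- **Red knob:** it stands at about 1.30 rad, up from about 0.05 rad before the turn.
- **Black knob:** it measured 0 rad after the board was levelled. I did not measure it again after turning the red knob, but the arm stayed clear of it and it looks unchanged in the last scene picture.
- **Robot:** the arm was about 0.13 m above the board and touching nothing.

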